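Load the spice carrier and unclip it from its base

TASK

Stand the two loose spice jars upright, one each, in the two empty end cells of the carrier while it stays clipped on its base. Then pinch the two side catches on its middle post together, lift the carrier with all four jars straight up, about 10 cm off its base, and finish there: still pinching both catches and holding it level and still in the air. Do not let a jar drop or tip over, and do not disturb the ceramic pot or the two stacked preserving jars.

Things in the scene. Friction and masses are not known exactly. Their poses are not given: they have to be found in the camera images.
- carrier: white plastic carrier, 270 mm long (x), 58 wide (y): four open cells in a row, 52 mm square inside, walls 3 mm thick, centres x = -106, -51, 51, 106 mm; wall tops 34 mm, cell floors 4 mm above the origin (centre of underside, z up). Middle post 34 x 30 mm, top at 108 mm. 300 g. Locked on its base by two hooks until both catches are pinched.
- dock: grey plastic base fixed to the ledge under the carrier, 286 x 68 mm, floor 14 mm thick (the carrier's underside rests on it), rim 6 mm higher round the carrier with about 2 mm play. Origin: centre of its underside on the ledge; same axes as the clipped carrier.
- catch_a (a joint): sprung rocker catch on the post's +y face: 0 rad at rest (hooked under the base's lip), grows as the pad is pushed in towards the post, stop at 0.14 rad; the hook clears the lip from about 0.08 rad. Needs 3 N at the pad to start, 8 N to reach the stop.
- catch_b (a joint): the same catch on the post's -y face: 0 rad at rest, 0.14 rad fully pinched.
- catch_a_pad (a point): middle of the outer face of catch a's ribbed thumb pad, carrier's +y side, 100 mm above the carrier's underside (pad 30 mm along x, from 82 to 118 mm up). At rest the two pads lean out: 58 mm apart at the middle, 63 mm at the top; fully pinched their faces are upright and parallel, 43 mm apart.
- catch_b_pad (a point): the same point on catch b's pad, on the carrier's -y side.
- end_cell_1 (a point): centre of the floor of the empty end cell at the carrier's -x end, 106 mm from the carrier's middle.
- end_cell_2 (a point): centre of the floor of the empty end cell at the carrier's +x end, 106 mm from the carrier's middle.
- jar_a: small spice jar, glass with a plain steel lid and a blank paper band, 44 mm diameter, 78 mm tall, about 110 g; straight glass wall up to 56 mm, lid 41 mm diameter from 62 mm up. Origin: centre of its underside, z up. Stands loose on the ledge, to be put in an end cell.
- jar_b: small spice jar, glass with a plain steel lid and a blank paper band, 44 mm diameter, 78 mm tall, about 110 g; straight glass wall up to 56 mm, lid 41 mm diameter from 62 mm up. Origin: centre of its underside, z up. Stands loose on the ledge, to be put in an end cell.
- jar_c: small spice jar, glass with a plain steel lid and a blank paper band, 44 mm diameter, 78 mm tall, about 110 g; straight glass wall up to 56 mm, lid 41 mm diameter from 62 mm up. Origin: centre of its underside, z up. Stands already in the inner cell on the -x side of the post; stays there.
- jar_d: small spice jar, glass with a plain steel lid and a blank paper band, 44 mm diameter, 78 mm tall, about 110 g; straight glass wall up to 56 mm, lid 41 mm diameter from 62 mm up. Origin: centre of its underside, z up. Stands already in the inner cell on the +x side of the post; stays there.
- pot: closed white ceramic pot with a clip-on lid, 124 mm diameter, 106 mm tall, to be left alone. Origin: centre of its underside.
- jar_low: lower of two stacked glass preserving jars, 80 mm diameter, 110 mm tall, to be left alone. Origin: centre of its underside.
- jar_top: upper of the two stacked preserving jars, same size, its underside 110 mm above the ledge, to be left alone.

How it is judged (in metres and radians):
On the way:
1. both loose jars stand upright and let go in the end cells, one each, while the carrier is still clipped on its base ((distance between jar_a and end_cell_1 below 0.01 m or distance between jar_a and end_cell_2 below 0.01 m) and (distance between jar_b and end_cell_1 below 0.01 m or distance between jar_b and end_cell_2 below 0.01 m) and angle between each of jar_a, jar_b's own z axis and vertical below 0.2 rad and contact force between the fingers and jar_a below 0.1 N and contact force between the fingers and jar_b below 0.1 N and z of carrier in the frame of dock below 0.02 m), for 0.2 s.
At the end, for the whole second after the job is handed in: The fingers hold the carrier still by both pinched catches (each over 0.09 rad), its underside at least 56 mm above the base's floor, within 11 degrees of level, touching neither base nor bystanders; all four jars upright in their cells (within 10 mm, 11 degrees) (z of carrier in the frame of dock above 0.07 m and angle between each of carrier, jar_a, jar_b, jar_c, jar_d's own z axis and vertical below 0.2 rad and value of joint each of catch_a, catch_b above 0.09 rad and contact force between the fingers and carrier above 3 N and contact force between carrier and dock below 0.1 N and contact force between carrier and pot below 0.1 N and contact force between carrier and jar_low below 0.1 N and contact force between carrier and jar_top below 0.1 N and linear speed of carrier below 0.04 m/s and angular speed of carrier below 0.3 rad/s and (distance between jar_a and end_cell_1 below 0.01 m or distance between jar_a and end_cell_2 below 0.01 m) and (distance between jar_b and end_cell_1 below 0.01 m or distance between jar_b and end_cell_2 below 0.01 m) and distance between each of jar_c, jar_d and carrier below 0.06 m); the arm keeps its last pose, push and grip.
It fails at once if the pot or the stacked preserving jars are shifted more than 30 mm or tipped (distance of any of pot, jar_low, jar_top from where it was at the start of the episode above 0.03 m or angle between any of pot, jar_low, jar_top's own z axis and vertical above 0.3 rad).
It fails at once if a spice jar is tipped over (angle between any of jar_a, jar_b, jar_c, jar_d's own z axis and vertical above 0.6 rad).
It fails at once if a spice jar is let drop (falls free, faster than 0.6 m/s) ((linear speed of jar_a above 0.6 m/s and contact force between each of the fingers, carrier and jar_a below 0.1 N) or (linear speed of jar_b above 0.6 m/s and contact force between each of the fingers, carrier and jar_b below 0.1 N) or (linear speed of jar_c above 0.6 m/s and contact force between each of the fingers, carrier and jar_c below 0.1 N) or (linear speed of jar_d above 0.6 m/s and contact force between each of the fingers, carrier and jar_d below 0.1 N)).
It also fails if it takes over 58 s, if anything falls off the work surface, if the arm or the gripper's body presses on something with over 40 N, if the wrist force passes 120 N, or if a joint passes its speed limit or range.

ROBOT

A 6-joint arm with a two-finger parallel gripper is mounted at the origin on the work surface. World frame = base frame: x ahead of the robot, y to its left, z up, the work surface at z = 0. Lengths are in mm, angles in rad, forces in N, time in s.
With the tool pointing down it reaches from about 350 to 875 mm from the base axis. Payload 4.2 kg.
Tool frame: the origin (TCP) lies between the finger pads; the fingertips stand 8 mm ahead of it and the grasp point (between the pads) lies 11 mm behind it; z points along the fingers, y is the line along which they close (so a half turn about z gives the same grasp; the last joint's range is limited). The gripper opens to 85 mm and grips with 20 to 120 N. Pads are 22 mm wide; open, the fingers measure 114 mm over their backs; the gripper's body (76 mm by 85 mm) begins 54 mm behind the grasp point. The pads swing forward as they close: fully open they stand 13 mm farther back than shut.
Start: joints at [1.422, 0.385, 0.008, 0, -1.194, -0.259], TCP at [247.836, 573.739, 239.312] pointing down, gripper open.
Joint ranges: [-3.14, 3.14], [-1.21, 2.06], [-1.07, 1.41], [-3.16, 2.05], [-2.99, -0.16], [-3.1, 3.1]. Speed limits (rad/s): [2.79, 2.79, 3.14, 3.14, 3.14, 3.14].

INTERFACE

Orientations are given as a unit quaternion [x, y, z, w].
In Python, from bench import read_state, get_image, camera_params, job_done gives the robot as it stands.
- The arm moves only by the tool drive_tool, never from a script. Its argument "moves" is a list that holds one entry, the list of rows, each a list of 7 numbers: the shift along the tool's x, y, z in m, then the turn, a rotation vector about the tool's x, y, z in rad, then the closure in counts, from 0 (fully open) to 255 (shut). A call has 1 to 8 rows; each row shifts and turns the commanded pose from where the row before left it, along the tool's axes as they then stand; what a row does not reach is not made up. A row lasts 1/12 s, in which the tool goes at most 41.7 mm and 7.16 degrees, less where a joint would pass 70% of its speed; a pose out of reach is approached as far as the arm can. A call is refused whole if a number of a shift passes 0.0417 or a number of a turn 0.125, either way. A call with a gripper value outside its range is refused whole. The fingers move at their own pace and stop on an object; the grip force is fixed at half the most. Time passes only in rows, so rows that do not move let the fingers close. It gives the time, the measured TCP pose, the force and the opening at its end, in the units of the state.
- read_state(): the state, without advancing time (a new reading comes with each control period).
- get_image(name): name is "scene" or "side" or "wrist"; returns the picture (420x560x3 uint8, blue, green, red); there is no depth.
- camera_params(name): a dict with "mtx" (3x3 intrinsics, pixels), "extrinsics" (4x4, takes a point from camera to world coordinates). Camera axes: x right, y up, looking along -z (the intrinsics and any distortion apply to the point x, -y, -z); pixel columns grow to the right and rows downward; lengths in mm; the calibration is good to about 2 mm. The wrist camera is an equidistant fisheye: a pixel r from the principal point sees the ray r / f radians off the axis. A picture is of the moment at which its call begins: read the wrist's pose just before it. camera_params takes no time and is no camera call; for the wrist camera it gives the pose at the moment of the call.
- job_done(): hands the job in, once; it reports no verdict.
The state is a dict: "clock": time; "joints": joint angles; "joint_vel": joint speeds; "joint_efforts": joint torques, N m; "position": TCP position; "ee_rot": TCP orientation; "contact_force": force on the tool from outside, world axes, zero at the start; "wrist_torque": the same for the moment, N m; "gripper_width": finger opening in mm.
Only numpy, scipy, OpenCV 4.12 (cv2) and the standard library are available. Lean on these libraries where they do the work, as an engineer would, in place of code of your own. Each camera call takes 0.05 s, during which the arm holds its last target. There are 200 camera calls.

## Working session

There is one attempt and no reset: what is moved stays moved. The work goes in short steps, Python scripts to look and compute and a tool call to move; the robot and the scene stay as the last step left them, time stands still between calls to the robot, and variables do not carry over. Pictures are saved under pics/ and viewed, on a budget of 10 in all, crops included, one or two more only if the job needs it, and the job is handed in when it is done.

Besides the shell and the picture viewer there is one more tool, called after "Emit:" by a JSON object that holds its "op" and its "data", one argument or row to a line. drive_tool: Moves the arm, as the interface text tells. Its arguments: {"type":"object","properties":{"moves":{"type":"array"}},"required":["moves"]}

```bash
ls; mkdir -p pics; python3 - <<'E'
from bench import *
import cv2,numpy as np
print(read_state())
for n in ("scene","side"):
    cv2.imwrite(f"pics/{n}0.png",get_image(n)); p=camera_params(n); print(n,p)
print(camera_params("wrist"))
E
```

```text
pics
{'clock': 0.0, 'joints': array([ 1.42158231e+00,  3.85528414e-01,  6.64602780e-03, -5.08221629e-04,
       -1.19396888e+00, -2.58606062e-01]), 'joint_vel': array([ 8.58700220e-04, -1.16391277e-03, -1.28689070e-03,  7.01269940e-04,
       -4.62358894e-04,  5.20152088e-05]), 'joint_efforts': array([ 1.54796377e-03, -3.92292488e+01,  1.88398272e+01,  4.18598548e+00,
       -4.54592344e-03, -7.16492679e-06]), 'position': array([247.63405269, 573.24626214, 238.24507185]), 'ee_rot': array([ 9.79262751e-01, -2.02591594e-01, -1.79661698e-04,  1.03884467e-03]), 'contact_force': array([-0.33684499,  0.07581961, -0.37099599]), 'wrist_torque': array([-0.0146255 , -0.01953047, -0.02290159]), 'gripper_width': 85.5039585844277}
scene {'mtx': array([[456.73742084,   0.        , 280.3607289 ],
       [  0.        , 456.73742084, 213.22238731],
       [  0.        ,   0.        ,   1.        ]]), 'extrinsics': array([[-2.53450779e-02, -7.41102586e-01,  6.70913246e-01,
         1.25740502e+03],
       [ 9.99641648e-01, -1.30056310e-02,  2.33971960e-02,
         9.87522037e+00],
       [-8.61407234
[... 495 characters left out ...]
540e+02],
       [ 4.55286756e-03,  8.17059844e-01,  5.76534893e-01,
         7.96478457e+02],
       [ 0.00000000e+00,  0.00000000e+00,  0.00000000e+00,
         1.00000000e+00]])}
{'mtx': array([[325.1922621 ,   0.        , 277.96494857],
       [  0.        , 325.1922621 , 209.9891855 ],
       [  0.        ,   0.        ,   1.        ]]), 'extrinsics': array([[-3.96565484e-01,  8.75257843e-01,  2.76874567e-01,
         3.17580732e+02],
       [-9.18005490e-01, -3.78531245e-01, -1.18237118e-01,
         5.43043261e+02],
       [ 1.31771009e-03, -3.01061132e-01,  9.53603932e-01,
         3.72287006e+02],
       [ 0.00000000e+00,  0.00000000e+00,  0.00000000e+00,
         1.00000000e+00]])}
```

View pics/scene0.png

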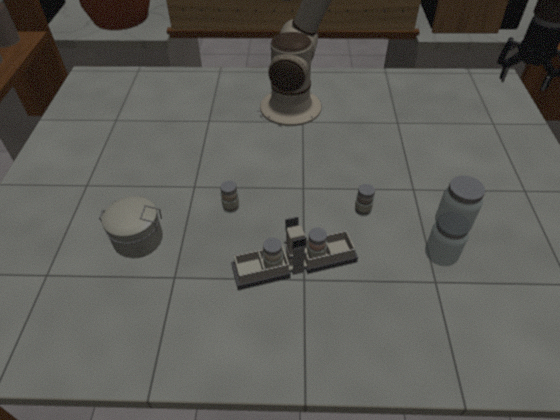

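View pics/side0.png

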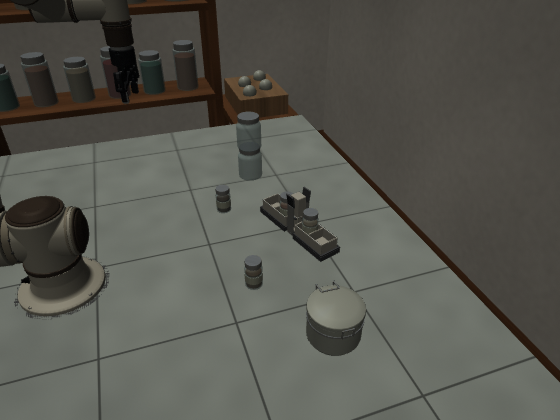

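```bash
cat >h.py <<'E'
import numpy as np,cv2
from bench import *
from scipy.spatial.transform import Rotation as R
def ray(n,u,v,P=None):
    P=P or camera_params(n);K=P["mtx"];E=P["extrinsics"]
    a=(u-K[0,2])/K[0,0];b=(v-K[1,2])/K[1,1]
    if n=="wrist":
        r=np.hypot(a,b);s=np.sin(r)/max(r,1e-9);d=np.array([a*s,-b*s,-np.cos(r)])
    else: d=np.array([a,-b,-1])
    d=E[:3,:3]@d
    return E[:3,3],d/np.linalg.norm(d)
def at(n,u,v,z,P=None):
    o,d=ray(n,u,v,P);return o+d*(z-o[2])/d[2]
def proj(n,X,P=None):
    P=P or camera_params(n);K=P["mtx"];E=P["extrinsics"]
    c=(np.atleast_2d(X)-E[:3,3])@E[:3,:3];c=c*[1,-1,-1]
    if n=="wrist":
        rho=np.hypot(c[:,0],c[:,1]);t=np.arctan2(rho,c[:,2]);q=c[:,:2]/rho[:,None]*t[:,None]
    else: q=c[:,:2]/c[:,2:]
    return q*K[0,0]+K[:2,2]
def tri(p,q):
    o1,d1=ray("scene",*p);o2,d2=ray("side",*q)
    A=np.stack([d1,-d2],1);s=np.linalg.lstsq(A,o2-o1,rcond=None)[0]
    return (o1+d1*s[0]+o2+d2*s[1])/2,np.linalg.norm(o1+d1*s[0]-o2-d2*s[1])
E
python3 - <<'E'
from h import *
np.set_printoptions(precision=1,suppress=True)
for p,q in (((230,186),(253,261)),((366,188),(223,189)),((272,244),(310,214)),((318,235),(283,197))): print(tri(p,q),at("scene",*p,78),at("side",*q,78))
a,b=cv2.imread("pics/scene0.png"),cv2.imread("pics/side0.png")
A=cv2.resize(a[170:295,215:385],None,fx=4,fy=4,interpolation=2)
B=cv2.resize(b[175:300,205:345],None,fx=4,fy=4,interpolation=2)
A=cv2.convertScaleAbs(A,alpha=1.6);B=cv2.convertScaleAbs(B,alpha=1.6)
cv2.imwrite("pics/A.png",A);cv2.imwrite("pics/B.png",B)
E
```

```text
(array([ 447.3, -144.8,   72.6]), np.float64(4.923281575750722)) [ 450.1 -142.5   78. ] [ 446.9 -153.5   78. ]
(array([453.2, 191.9,  76. ]), np.float64(6.162313403012643)) [451.5 193.5  78. ] [453.7 184.   78. ]
(array([642. , -31.8,  89.6]), np.float64(3.5578857791698133)) [631.  -31.3  78. ] [649.3 -19.   78. ]
(array([605.4,  72.4,  84.1]), np.float64(5.816882924762195)) [603.5  71.   78. ] [607.6  85.   78. ]
```

View pics/A.png

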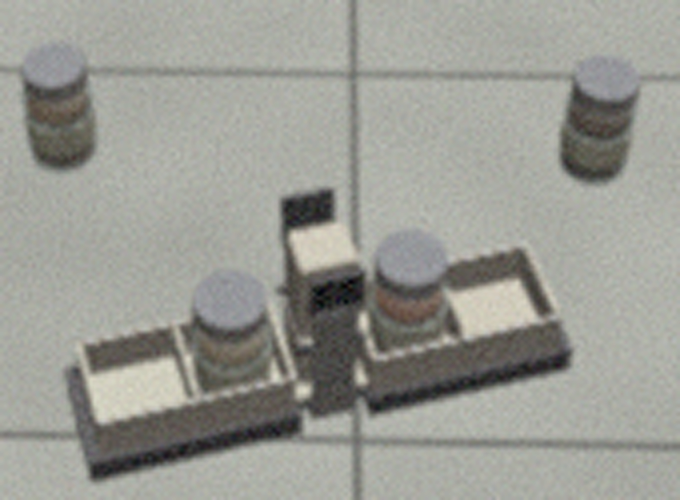

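```bash
python3 - <<'E'
from h import *
np.set_printoptions(precision=1,suppress=True)
f=lambda u,v,z:at("scene",215+u/4,170+v/4,z)
for n,u,v,z in [("NL",97,428,48),("NR",560,315,48),("FL",78,340,48),("FR",527,247,48),("pt",290,233,122),("pt",345,225,122),("pt",360,262,122),("pt",302,272,122),("jc",230,297,96),("jd",410,257,96),("A",55,67,78),("B",606,80,78),("Abase",63,155,0),("Bbase",594,168,0)]: print(n,f(u,v,z))
E
```

```text
NL [ 699.4 -100.3   48. ]
NR [617.6 156.   48. ]
FL [ 640.4 -116.1   48. ]
FR [567.6 140.9  48. ]
pt [622.1   2.7 122. ]
pt [615.9  32.2 122. ]
pt [641.6  40.  122. ]
pt [649.    9.4 122. ]
jc [645.9 -29.3  96. ]
jd [616.2  68.6  96. ]
A [ 452.8 -145.3   78. ]
B [458.5 194.1  78. ]
Abase [ 454.9 -147.1    0. ]
Bbase [460.4 196.4   0. ]
```

View pics/B.png

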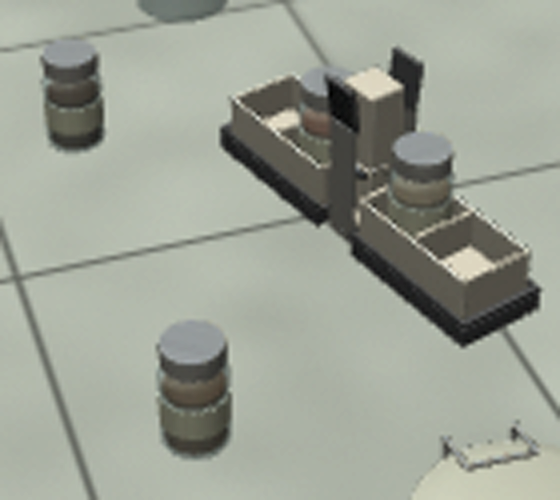

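```bash
cat >>h.py <<'E'
np.set_printoptions(precision=1,suppress=True)
DOWN=lambda yaw:R.from_matrix(np.stack([[np.cos(yaw+np.pi/2),np.sin(yaw+np.pi/2),0],[np.cos(yaw),np.sin(yaw),0],[0,0,-1]],1)) # closing line at yaw
def plan(target,yaw,n,s=None):
    "rows (mm, mrad) from measured pose to target TCP, closing line at yaw"
    s=s or read_state();p=s["position"];r=R.from_quat(s["ee_rot"])
    g=min((DOWN(yaw),DOWN(yaw+np.pi)),key=lambda q:(r.inv()*q).magnitude())
    w=(r.inv()*g).as_rotvec()/n;st=(np.array(target)-p)/n
    for i in range(n):
        print(np.round(np.r_[r.inv().apply(st),w*1000],1)); r=r*R.from_rotvec(w)
E
python3 - <<'E'
from h import *
print(at("scene",466,185,220),at("scene",132,215,100))
plan([459,195,236],np.radians(16.8),16)
E
```

```text
[583.7 364.  220. ] [ 570.3 -352.6  100. ]
[21.5 16.5  0.2  0.1 -0.1 54.4]
[22.4 15.3  0.2  0.1 -0.1 54.4]
[23.2 14.   0.2  0.1 -0.1 54.4]
[23.9 12.8  0.2  0.1 -0.1 54.4]
[24.6 11.4  0.2  0.1 -0.1 54.4]
[25.1 10.1  0.2  0.1 -0.1 54.4]
[25.6  8.7  0.2  0.1 -0.1 54.4]
[26.1  7.3  0.2  0.1 -0.1 54.4]
[26.4  5.9  0.2  0.1 -0.1 54.4]
[26.7  4.4  0.2  0.1 -0.1 54.4]
[26.9  3.   0.2  0.1 -0.1 54.4]
[27.   1.5  0.2  0.1 -0.1 54.4]
[27.1  0.   0.1  0.1 -0.1 54.4]
[27.  -1.4  0.1  0.1 -0.1 54.4]
[26.9 -2.9  0.1  0.1 -0.1 54.4]
[26.7 -4.4  0.1  0.1 -0.1 54.4]
```

Emit:
{"op": "drive_tool", "data": {
  "moves": [
    [[0.0215, 0.0165, 0, 0, 0, 0.0544, 0], [0.0224, 0.0153, 0, 0, 0, 0.0544, 0], [0.0232, 0.014, 0, 0, 0, 0.0544, 0], [0.0239, 0.0128, 0, 0, 0, 0.0544, 0], [0.0246, 0.0114, 0, 0, 0, 0.0544, 0], [0.0251, 0.0101, 0, 0, 0, 0.0544, 0], [0.0256, 0.0087, 0, 0, 0, 0.0544, 0], [0.0261, 0.0073, 0, 0, 0, 0.0544, 0]]
  ]
}}

```text
clock: 0.77
position: [353.8, 383.0, 238.9]
ee_rot: [0.912, -0.41, -0.0, 0.0]
contact_force: [-0.5, 0.9, -0.3]
gripper_width: 85.6
```

Emit:
{"op": "drive_tool", "data": {
  "moves": [
    [[0.0264, 0.0059, 0, 0, 0, 0.0544, 0], [0.0267, 0.0044, 0, 0, 0, 0.0544, 0], [0.0269, 0.003, 0, 0, 0, 0.0544, 0], [0.027, 0.0015, 0, 0, 0, 0.0544, 0], [0.0271, 0, 0, 0, 0, 0.0544, 0], [0.027, -0.0014, 0, 0, 0, 0.0544, 0], [0.0269, -0.0029, 0, 0, 0, 0.0544, 0], [0.0267, -0.0044, 0, 0, 0, 0.0544, 0]]
  ]
}}

```text
clock: 1.43
position: [459.2, 194.1, 239.0]
ee_rot: [0.802, -0.598, -0.0, 0.0]
contact_force: [0.5, 0.6, -1.0]
gripper_width: 85.3
```

```bash
python3 - <<'E'
from h import *
s=read_state();P=camera_params("wrist");im=get_image("wrist");cv2.imwrite("pics/w1.png",im);print(s["clock"],s["position"],s["joints"],s["contact_force"])
for x in ([453,-145,78],[459,195,78],[631,20,122]): print(proj("wrist",x,P))
np.save("w1P.npy",P["extrinsics"])
plan([459,195,236],np.radians(16.8),1)
E
```

```text
1.4333 [459.2 194.1 239. ] [ 0.7  0.2 -0.3 -0.  -1.1 -0.4] [ 0.5  0.6 -1. ]
[[ 378.  -107.5]]
[[277.  194.1]]
[[139.2 -40.1]]
[-4.   0.2  2.9  1.5 -1.5 -8.2]
```

View pics/w1.png

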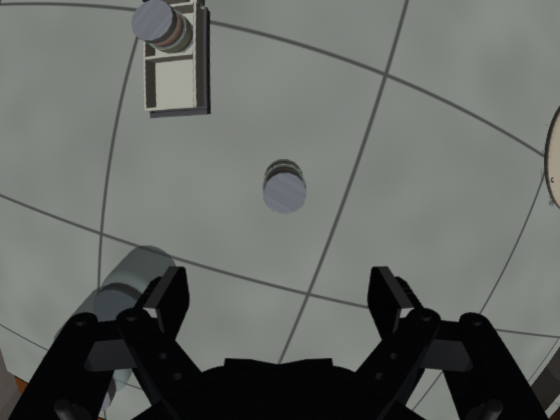

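```bash
python3 - <<'E'
from h import *
P=camera_params("wrist");P["extrinsics"]=np.load("w1P.npy")
for u,v,z in ((285,194,78),(154,20,96),(149,110,48),(206,107,48)): print(at("wrist",u,v,z,P))
print(read_state()["ee_rot"])
E
```

```text
[451.8 192.8  78. ]
[609.7  67.8  96. ]
[610. 153.  48.]
[550.6 136.1  48. ]
[ 0.8 -0.6  0.   0. ]
```

```bash
python3 - <<'E'
from h import *
plan([452.5,192.7,39],np.radians(16.8),7)
E
```

```text
[-0.6  1.  28.6  0.2 -0.2 -1.2]
[-0.5  1.  28.6  0.2 -0.2 -1.2]
[-0.5  1.  28.6  0.2 -0.2 -1.2]
[-0.5  1.  28.6  0.2 -0.2 -1.2]
[-0.5  1.  28.6  0.2 -0.2 -1.2]
[-0.5  1.  28.6  0.2 -0.2 -1.2]
[-0.5  1.  28.6  0.2 -0.2 -1.2]
```

Emit:
{"op": "drive_tool", "data": {
  "moves": [
    [[-0.001, 0.002, 0.02, 0, 0, -0.004, 0], [-0.001, 0.002, 0.03, 0, 0, -0.004, 0], [-0.001, 0.002, 0.03, 0, 0, 0, 0], [-0.001, 0.001, 0.03, 0, 0, 0, 0], [0, 0, 0.03, 0, 0, 0, 0], [0, 0, 0.03, 0, 0, 0, 0], [0, 0, 0.02, 0, 0, 0, 0], [0, 0, 0.01, 0, 0, 0, 0]]
  ]
}}

```text
clock: 2.15
position: [449.4, 195.8, 36.2]
ee_rot: [0.805, -0.593, -0.001, 0.003]
contact_force: [0.3, -0.3, -0.2]
gripper_width: 85.3
```

Emit:
{"op": "drive_tool", "data": {
  "moves": [
    [[0, 0, 0, 0, 0, 0, 255], [0, 0, 0, 0, 0, 0, 255], [0, 0, 0, 0, 0, 0, 255], [0, 0, 0, 0, 0, 0, 255], [0, 0, 0, 0, 0, 0, 255], [0, 0, 0, 0, 0, 0, 255], [0, 0, 0, 0, 0, 0, 255], [0, 0, 0, 0, 0, 0, 255]]
  ]
}}

```text
clock: 2.82
position: [451.9, 198.0, 40.7]
ee_rot: [0.805, -0.593, 0.0, -0.001]
contact_force: [-1.8, -0.1, 6.6]
gripper_width: 42.4
```

```bash
python3 - <<'E'
from h import *
s=read_state();P=camera_params("wrist");im=get_image("wrist");cv2.imwrite("pics/w2.png",im);print(s["clock"],s["position"],s["gripper_width"],s["contact_force"])
E
```

```text
2.8167 [451.9 198.   40.7] 42.421935265636534 [-1.8 -0.1  6.6]
```

View pics/w2.png

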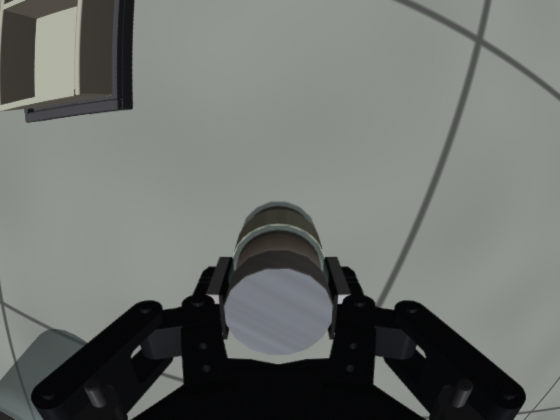

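```bash
python3 - <<'E'
from h import *
s=read_state();print(s["clock"],s["position"],R.from_quat(s["ee_rot"]).as_matrix(),s["joint_vel"]*1000)
P=camera_params("wrist");print(at("wrist",278,310,78,P))
for i in range(3):
    get_image("wrist");s=read_state();print(s["clock"],s["position"],s["contact_force"])
for u,v in ((77,108),(120,97),(113,0)): print(at("wrist",u,v,48,P))
E
```

```text
2.8667 [451.9 198.   40.7] [[ 0.3 -1.   0. ]
 [-1.  -0.3  0. ]
 [-0.  -0.  -1. ]] [ 0.2 -0.3 -0.2  0.4  0.4 -0.2]
[453.6 189.4  78. ]
2.9167 [452.  198.   40.7] [-0.5  0.3  5.7]
2.9667 [451.9 197.9  40.7] [-1.4  1.6  7.1]
3.0167 [451.9 198.   40.6] [-1.2  1.2  7. ]
[560.  144.1  48. ]
[539.  135.3  48. ]
[556.1  94.6  48. ]
```

```bash
python3 - <<'E'
from h import *
p=read_state()["position"]
for z in (32,52,60,78): print(z,proj("wrist",[p[0],p[1],z]))
print(proj("wrist",[453.6,189.4,0]),proj("wrist",[453.6,189.4,56]))
E
cat /dev/null
```

```text
32 [[276.5 270.8]]
52 [[276.1 292.2]]
60 [[276.  302.2]]
78 [[275.6 328.7]]
[[278.5 231.1]] [[278.2 279.8]]
```

Emit:
{"op": "drive_tool", "data": {
  "moves": [
    [[0, 0, 0, 0, 0, 0, 120], [0, 0, 0, 0, 0, 0, 60], [0, 0, 0, 0, 0, 0, 60], [0.004, 0, 0, 0, 0, 0, 60], [0.004, 0, 0, 0, 0, 0, 60], [0, 0, 0, 0, 0, 0, 60], [0, 0, 0, 0, 0, 0, 255], [0, 0, 0, 0, 0, 0, 255]]
  ]
}}

```text
clock: 3.68
position: [453.7, 189.5, 39.4]
ee_rot: [0.805, -0.593, 0.0, 0.0]
contact_force: [-3.9, -1.0, 29.4]
gripper_width: 42.5
```

Emit:
{"op": "drive_tool", "data": {
  "moves": [
    [[0, 0, 0, 0, 0, 0, 255], [0, 0, 0, 0, 0, 0, 255], [0, 0, 0, 0, 0, 0, 255], [0, 0, 0, 0, 0, 0, 255]]
  ]
}}

```text
clock: 4.02
position: [453.8, 189.7, 39.6]
ee_rot: [0.805, -0.593, 0.0, -0.0]
contact_force: [-0.1, -1.2, 3.3]
gripper_width: 42.2
```

```bash
python3 - <<'E'
from h import *
s=read_state();print(s["clock"],s["position"],s["gripper_width"],s["contact_force"])
plan([605,120,150],np.radians(16.8),12)
plan([s["position"][0],s["position"][1],150],np.radians(16.8),1)
E
```

```text
4.0167 [453.8 189.7  39.6] 42.15830744949736 [-0.1 -1.2  3.3]
[  9.3 -10.3  -9.2  -0.   -0.    0.6]
[  9.3 -10.3  -9.2  -0.   -0.    0.6]
[  9.3 -10.3  -9.2  -0.   -0.    0.6]
[  9.3 -10.3  -9.2  -0.   -0.    0.6]
[  9.3 -10.3  -9.2  -0.   -0.    0.6]
[  9.3 -10.3  -9.2  -0.   -0.    0.6]
[  9.2 -10.3  -9.2  -0.   -0.    0.6]
[  9.2 -10.4  -9.2  -0.   -0.    0.6]
[  9.2 -10.4  -9.2  -0.   -0.    0.6]
[  9.2 -10.4  -9.2  -0.   -0.    0.6]
[  9.2 -10.4  -9.2  -0.   -0.    0.6]
[  9.2 -10.4  -9.2  -0.   -0.    0.6]
[   0.    -0.1 -110.4   -0.6   -0.1    7.7]
```

Emit:
{"op": "drive_tool", "data": {
  "moves": [
    [[0, 0, -0.015, 0, 0, 0, 255], [0, 0, -0.025, 0, 0, 0, 255], [0, 0, -0.025, 0, 0, 0.006, 255], [0.008, -0.009, -0.01, 0, 0, 0, 255], [0.016, -0.017, 0, 0, 0, 0, 255], [0.018, -0.02, 0, 0, 0, 0, 255], [0.018, -0.02, 0, 0, 0, 0, 255], [0.018, -0.02, 0, 0, 0, 0, 255]]
  ]
}}

```text
clock: 4.68
position: [558.8, 139.5, 113.7]
ee_rot: [0.803, -0.596, -0.001, 0.0]
contact_force: [-0.3, -0.1, -0.6]
gripper_width: 42.0
```

Emit:
{"op": "drive_tool", "data": {
  "moves": [
    [[0.016, -0.017, 0, 0, 0, 0, 255], [0.01, -0.011, 0, 0, 0, 0, 255], [0.003, -0.003, 0, 0, 0, 0, 255], [0, 0, 0, 0, 0, 0, 255], [0, 0, 0, 0, 0, 0, 255], [0, 0, 0, 0, 0, 0, 255]]
  ]
}}

```text
clock: 5.18
position: [595.4, 121.6, 113.9]
ee_rot: [0.803, -0.595, -0.0, 0.0]
contact_force: [0.9, -0.0, -0.8]
gripper_width: 41.7
```

```bash
python3 - <<'E'
from h import *
s=read_state();P=camera_params("wrist");im=get_image("wrist");cv2.imwrite("pics/w3.png",im);np.save("w3P.npy",P["extrinsics"]);print(s["clock"],s["position"],s["gripper_width"],s["contact_force"],s["joint_vel"])
E
```

```text
5.1833 [595.4 121.6 113.9] 41.6783881317858 [ 0.9 -0.  -0.8] [ 0. -0.  0.  0. -0.  0.]
```

View pics/w3.png

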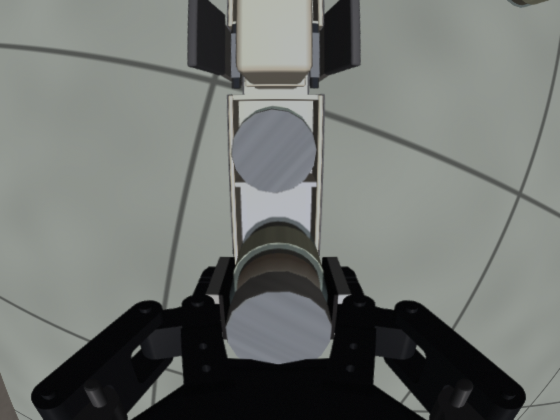

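```bash
python3 - <<'E'
from h import *
P=camera_params("wrist");P["extrinsics"]=np.load("w3P.npy")
s=read_state();p=s["position"];m=R.from_quat(s["ee_rot"]).as_matrix();print(m[:,0],m[:,1])
for n,u,v,z in (("jd",274,151,96),("div",277,186,48),("L",229,98,48),("R",324,97,48),("L2",232,220,48),("R2",322,220,48),("postL",242,72,122),("postR",309,70,122),("padLtop",226,74,132),("padRtop",322,74,132),("held",279,314,0)): 
    x=at("wrist",u,v,z,P); print(n,x,"rel tool",m.T@(x-p))
E
```

```text
[ 0.3 -1.  -0. ] [-1.  -0.3  0. ]
jd [613.2  66.7  96. ] rel tool [57.7 -0.9 18.2]
div [603.8  93.4  48. ] rel tool [29.5  0.3 66.2]
L [647.8  48.8  48. ] rel tool [ 84.9 -28.8  66.2]
R [592.8  31.5  48. ] rel tool [85.5 28.9 66.2]
L2 [625.4 123.8  48. ] rel tool [  6.7 -29.2  66.2]
R2 [568.9 106.6  48. ] rel tool [ 6.7 29.8 66.2]
postL [634.5  37.4 122. ] rel tool [ 91.9 -12.7  -7.8]
postR [610.4  29.3 122. ] rel tool [92.7 12.7 -7.8]
padLtop [638.4  40.4 132. ] rel tool [ 90.2 -17.3 -17.8]
padRtop [606.1  30.7 132. ] rel tool [ 90.1  16.4 -17.8]
held [563.8 219.2   0. ] rel tool [-102.5    1.9  114.2]
```

```bash
python3 - <<'E'
from h import *
for f in ("w2","w3"):
    im=cv2.imread(f"pics/{f}.png").astype(int);b,g,r=im[...,0],im[...,1],im[...,2]
    m=((b-r)>8).astype(np.uint8);m[:225]=0;m[:,:215]=0;m[:,345:]=0
    n,l,st,c=cv2.connectedComponentsWithStats(m);i=1+st[1:,4].argmax();print(f,st[i],c[i], "col278:",np.where(l[:,278]==i)[0][[0,-1]])
p=read_state()["position"];m=R.from_quat(read_state()["ee_rot"]).as_matrix()
for dx in (0,4,8):
    for r in (-20.5,20.5): print(dx,r,proj("wrist",p+m@[dx+r,0,-38.4]))
E
```

```text
w2 [ 225  269  107   86 7107] [278.3 311.5] col278: [270 353]
w3 [ 227  292  104   72 5886] [278.7 328.6] col278: [293 363]
0 -20.5 [[275.9 368.6]]
0 20.5 [[275.6 283.3]]
4 -20.5 [[275.9 361.8]]
4 20.5 [[275.5 273. ]]
8 -20.5 [[275.9 354.6]]
8 20.5 [[275.5 262.4]]
```

Emit:
{"op": "drive_tool", "data": {
  "moves": [
    [[-0.0015, 0, 0.006, 0, 0, 0, 255], [0, 0, 0.012, 0, 0, 0, 255], [0, 0, 0.012, 0, 0, 0, 255], [0, 0, 0.01, 0, 0, 0, 255], [0, 0, 0.008, 0, 0, 0, 255], [0, 0, 0.004, 0, 0, 0, 255], [0, 0, 0.003, 0, 0, 0, 255], [0, 0, 0, 0, 0, 0, 255]]
  ]
}}

```text
clock: 5.9
position: [600.7, 115.5, 71.9]
ee_rot: [0.805, -0.593, 0.007, 0.001]
contact_force: [-4.4, -30.9, 50.3]
gripper_width: 42.2
```

Emit:
{"op": "drive_tool", "data": {
  "moves": [
    [[0, 0, -0.013, 0, 0, 0, 255], [0, 0, -0.012, 0, 0, 0, 255], [0, 0, -0.01, 0, 0, 0, 255], [0, 0, -0.01, 0, 0, 0, 255], [0, 0, -0.01, 0, 0, 0, 255], [0, 0, 0, 0, 0, 0, 255], [0, 0, 0, 0, 0, 0, 255]]
  ]
}}

```text
clock: 6.48
position: [596.2, 123.2, 114.5]
ee_rot: [0.803, -0.595, 0.0, -0.0]
contact_force: [-0.1, 0.1, -0.4]
gripper_width: 42.5
```

```bash
python3 - <<'E'
from h import *
s=read_state();P=camera_params("wrist");im=get_image("wrist");np.save("w4P.npy",P["extrinsics"]);print(s["clock"],s["position"],s["gripper_width"],s["contact_force"])
im2=get_image("side");cv2.imwrite("pics/s4.png",im2)
B=cv2.resize(im2[100:300,180:380],None,fx=2.1,fy=2.1,interpolation=2)
cv2.imwrite("pics/w4.png",np.hstack([im[:,170:400],B]))
E
```

```text
6.4833 [596.2 123.2 114.5] 42.46254725597595 [-0.1  0.1 -0.4]
```

View pics/w4.png

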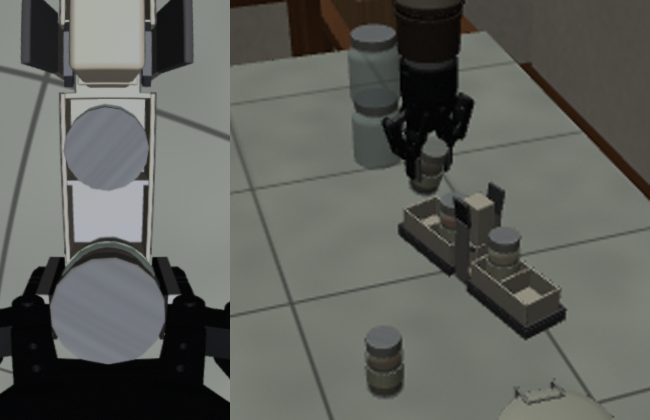

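```bash
python3 - <<'E'
from h import *
P=camera_params("wrist");s=read_state();p=s["position"];m=R.from_quat(s["ee_rot"]).as_matrix()
def g(u,v,d): # d = depth along tool z rel TCP
    x=at("wrist",u,v,p[2]-d); return (m.T@(x-p))
print("w2 base front",g(277,203,40.7),"lid back",g(278,353.5,-37.3))
print("w3 base front",g(279,217,39.6),"lid back",g(278,363,-38.4))
for k in (0,5,10,15): print(k,"w4 base front",g(278,240,39.6-k),"lid back",g(278,362,-38.4-k), "lid front",g(278,258,-38.4-k),"lid L",g(222,310,-38.4-k),"R",g(336,310,-38.4-k))
E
```

```text
w2 base front [25.6  0.2 40.7] lid back [-12.9   0.8 -37.3]
w3 base front [17.7  1.4 39.6] lid back [-17.2   0.8 -38.4]
0 w4 base front [ 3.6  0.8 39.6] lid back [-16.7   0.8 -38.4] lid front [ 30.1   0.8 -38.4] lid L [  8.9 -19.2 -38.4] R [  8.9  21.6 -38.4]
5 w4 base front [ 5.7  0.8 34.6] lid back [-11.8   0.8 -43.4] lid front [ 32.5   0.8 -43.4] lid L [ 12.5 -18.2 -43.4] R [ 12.4  20.5 -43.4]
10 w4 base front [ 7.8  0.8 29.6] lid back [ -6.9   0.8 -48.4] lid front [ 35.    0.8 -48.4] lid L [ 16.  -17.1 -48.4] R [ 16.   19.4 -48.4]
15 w4 base front [ 9.9  0.8 24.6] lid back [ -2.    0.8 -53.4] lid front [ 37.4   0.8 -53.4] lid L [ 19.6 -16.1 -53.4] R [ 19.5  18.4 -53.4]
```

Emit:
{"op": "drive_tool", "data": {
  "moves": [
    [[-0.012, 0, 0, 0, 0, 0, 255], [-0.02, 0, 0, 0, 0, 0, 255], [-0.021, 0, 0, 0, 0, 0, 255], [-0.02, 0, 0, 0, 0, 0, 255], [-0.012, 0, 0, 0, 0.06, 0, 255], [0, 0, 0, 0, 0.09, 0, 255], [0, 0, 0, 0, 0.09, 0, 255], [0, 0, 0, 0, 0, 0, 255]]
  ]
}}

```text
clock: 7.25
position: [569.7, 206.0, 112.3]
ee_rot: [0.799, -0.589, 0.097, 0.074]
contact_force: [-1.2, 0.1, -0.9]
gripper_width: 42.0
```

Emit:
{"op": "drive_tool", "data": {
  "moves": [
    [[-0.0024, 0, 0.0097, 0, 0, 0, 255], [-0.0036, 0, 0.0146, 0, 0, 0, 255], [-0.0036, 0, 0.0146, 0, 0, 0, 255], [-0.0036, 0, 0.0146, 0, 0, 0, 255], [-0.0024, 0, 0.0097, 0, 0, 0, 255], [-0.0012, 0, 0.0049, 0, 0, 0, 255], [0, 0, 0, 0, 0, 0, 255], [0, 0, 0, 0, 0, 0, 255]]
  ]
}}

```text
clock: 7.92
position: [571.7, 204.0, 44.2]
ee_rot: [0.797, -0.592, 0.096, 0.071]
contact_force: [-0.5, 0.7, -1.0]
gripper_width: 42.1
```

```bash
python3 - <<'E'
from h import *
s=read_state();im=get_image("wrist");print(s["clock"],s["position"],s["ee_rot"],s["contact_force"])
im2=get_image("side")
B=cv2.resize(im2[100:300,180:380],None,fx=2.1,fy=2.1,interpolation=2)
cv2.imwrite("pics/w5.png",np.hstack([im[:,170:400],B]))
E
```

```text
7.9167 [571.7 204.   44.2] [ 0.8 -0.6  0.1  0.1] [-0.5  0.7 -1. ]
```

View pics/w5.png

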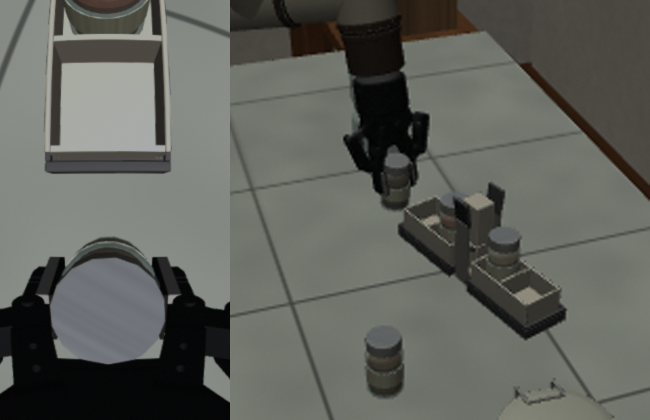

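Emit:
{"op": "drive_tool", "data": {
  "moves": [
    [[-0.0005, 0, 0.002, 0, 0, 0, 255], [-0.0005, 0, 0.002, 0, 0, 0, 255], [-0.0005, 0, 0.002, 0, 0, 0, 255], [0, 0, 0, 0, 0, 0, 255]]
  ]
}}

```text
clock: 8.35
position: [571.2, 204.0, 37.7]
ee_rot: [0.797, -0.591, 0.096, 0.072]
contact_force: [0.5, 0.4, -1.1]
gripper_width: 42.4
```

Emit:
{"op": "drive_tool", "data": {
  "moves": [
    [[-0.0005, 0, 0.002, 0, 0, 0, 255], [-0.0005, 0, 0.002, 0, 0, 0, 255], [0, 0, 0, 0, 0, 0, 255]]
  ]
}}

```text
clock: 8.6
position: [571.5, 204.4, 34.9]
ee_rot: [0.798, -0.591, 0.097, 0.071]
contact_force: [-2.1, 0.0, 5.0]
gripper_width: 41.8
```

Emit:
{"op": "drive_tool", "data": {
  "moves": [
    [[-0.0004, 0, 0.0015, 0, 0, 0, 255], [0, 0, 0, 0, 0, 0, 255], [0, 0, 0, 0, 0, 0, 130], [0, 0, 0, 0, 0, 0, 60], [0, 0, 0, 0, 0, 0, 0], [0, 0, 0, 0, 0, 0, 0]]
  ]
}}

```text
clock: 9.1
position: [571.4, 204.2, 32.2]
ee_rot: [0.797, -0.591, 0.096, 0.071]
contact_force: [0.0, -0.4, -0.3]
gripper_width: 76.4
```

Emit:
{"op": "drive_tool", "data": {
  "moves": [
    [[0, 0, 0, 0, -0.08, 0, 0], [0, 0, -0.003, 0, -0.08, 0, 0], [0, 0, -0.003, 0, -0.08, 0, 0], [0, 0, 0, 0, 0, 0, 0], [0, 0, 0, 0, 0, 0, 0]]
  ]
}}

```text
clock: 9.52
position: [572.1, 204.2, 38.5]
ee_rot: [0.803, -0.596, 0.001, -0.0]
contact_force: [0.1, 0.4, -0.5]
gripper_width: 85.7
```

```bash
python3 - <<'E'
from h import *
s=read_state();P=camera_params("wrist");np.save("w6P.npy",P["extrinsics"]);im=get_image("wrist");print(s["clock"],s["position"],s["ee_rot"],s["contact_force"],s["gripper_width"]);cv2.imwrite("pics/w6full.png",im)
cv2.imwrite("pics/w6.png",im[:,150:410])
E
```

```text
9.5167 [572.1 204.2  38.5] [ 0.8 -0.6  0.  -0. ] [ 0.1  0.4 -0.5] 85.74557594626376
```

View pics/w6.png

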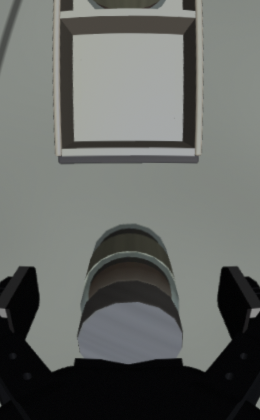

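```bash
python3 - <<'E'
from h import *
P=camera_params("wrist");P["extrinsics"]=np.load("w6P.npy");s=read_state();p=s["position"];m=R.from_quat(s["ee_rot"]).as_matrix()
rel=lambda X:m.T@(np.array(X)-p)
im=cv2.imread("pics/w6full.png").astype(float)
# fit jar centre: project model circles (lid top, lid bottom, glass top, base) and print rows for candidate offsets
a=np.linspace(0,2*np.pi,73)
for dx in (-8,-4,0,4):
    out=[]
    for z,r in ((78,20.5),(62,20.5),(56,22),(0,22)):
        c=p+m@np.array([dx,1,0]);X=np.stack([c[0]+r*np.cos(a),c[1]+r*np.sin(a),0*a+z],1);q=proj("wrist",X,P);out.append((q[:,1].min(),q[:,1].max(),q[:,0].min(),q[:,0].max()))
    print(dx,*[np.round(o) for o in out])
print(np.round(im[200:372:3,281].mean(1)).astype(int))
for u,v in ((212,150),(343,150),(348,150)): print(rel(at("wrist",u,v,48,P)))
E
```

```text
-8 [305. 384. 226. 334.] [282. 359. 231. 329.] [272. 352. 230. 330.] [225. 291. 242. 317.]
-4 [296. 378. 225. 335.] [274. 352. 231. 329.] [263. 346. 229. 331.] [218. 286. 242. 317.]
0 [286. 371. 224. 336.] [264. 346. 230. 330.] [254. 340. 228. 332.] [211. 280. 242. 317.]
4 [276. 364. 224. 337.] [255. 339. 229. 331.] [245. 333. 228. 332.] [204. 274. 241. 318.]
[132 133 133 133 133 134 134 134  89  73  27  38  47  47  46  46  46  96
  79  45  28  37  38  43  46  49  56  42  38  38  37  36  37  39  83 110
 112 113 116 118 117 115 112 112 113 115 116 115 116 115 112 113 112 114
 111   5   3   5]
[ 62.2 -25.4  -9.9]
[62.1 25.5 -9.9]
[62.2 27.5 -9.9]
```

Emit:
{"op": "drive_tool", "data": {
  "moves": [
    [[-0.0035, 0.0005, 0, 0, 0, 0, 0], [-0.0038, 0.0005, 0, 0, 0, 0, 0], [0, 0, 0, 0, 0, 0, 120], [0, 0, 0, 0, 0, 0, 255], [0, 0, 0, 0, 0, 0, 255], [0, 0, 0, 0, 0, 0, 255], [0, 0, 0, 0, 0, 0, 255], [0, 0, 0, 0, 0, 0, 255]]
  ]
}}

```text
clock: 10.23
position: [568.4, 211.8, 38.6]
ee_rot: [0.803, -0.596, 0.0, -0.0]
contact_force: [-0.5, 1.5, 2.4]
gripper_width: 42.2
```

Emit:
{"op": "drive_tool", "data": {
  "moves": [
    [[0, 0, -0.005, 0, 0, 0, 255], [0, 0, -0.015, 0, 0, 0, 255], [0, 0, -0.02, 0, 0, 0, 255], [0, 0, -0.015, 0, 0, 0, 255], [0, 0, -0.005, 0, 0, 0, 255], [0, 0, 0, 0, 0, 0, 255], [0, 0, 0, 0, 0, 0, 255]]
  ]
}}

```text
clock: 10.82
position: [567.5, 211.2, 97.7]
ee_rot: [0.803, -0.596, -0.0, 0.0]
contact_force: [0.6, 0.2, -1.4]
gripper_width: 42.2
```

```bash
cat >>h.py <<'E'
def look(f):
    s=read_state();P=camera_params("wrist");np.save(f+"P.npy",P["extrinsics"]);im=get_image("wrist");cv2.imwrite(f"pics/{f}.png",im)
    print(s["clock"],s["position"],s["contact_force"],s["gripper_width"]);return s,P,im
def jarrows(s,P,depth,dxs=(-8,-4,0,4,8)):
    "rows of lid-top front, lid-bottom front, base front for a jar standing depth below TCP, dx ahead"
    p=s["position"];m=R.from_quat(s["ee_rot"]).as_matrix();a=np.linspace(0,2*np.pi,73)
    for dx in dxs:
        c=p+m@np.array([dx,0,0]);c[2]-=depth
        print(dx,[round(proj("wrist",np.stack([c[0]+r*np.cos(a),c[1]+r*np.sin(a),0*a+c[2]+z],1),P)[:,1].min()) for z,r in ((78,20.5),(62,20.5),(0,22))])
E
python3 - <<'E'
from h import *
s,P,im=look("w7");print(s["ee_rot"].tolist())
jarrows(s,P,38.5)
print(im[200:310:2,278].mean(1).astype(int))
print("cols at row 130",im[130,190:380:2].mean(1).astype(int)); print("col 278 rows 60-200",im[60:200:2,278].mean(1).astype(int))
E
```

```text
10.8167 [567.5 211.2  97.7] [ 0.6  0.2 -1.4] 42.214293718140674
[0.8030643364131602, -0.5958920400243023, -0.0004063382375615096, 0.000427909105420431]
-8 [305, 282, 224]
-4 [295, 273, 217]
0 [285, 264, 210]
4 [275, 254, 203]
8 [264, 244, 196]
[142 141 142 143 132  82  77  33  31  48  49  49  49  49  48  49  57 120
  85  81  34  30  37  39  41  45  47  50  53  57  63  40  39  39  39  38
  39  40  40  41  55 116 116 117 119 120 122 123 123 123 123 122 121 119
 117]
cols at row 130 [140 139 139 139 139 139 139 139 139 139 140 140 139 139 139 139 135  74
  74  74  75  75  76  75  76  76  76  76  76  77  77  76  77  77  76  78
  77  78  78  78  78  78  78  79  78  78  79  79  78  78  79  79  79  79
  79  80  79  80  80  79  80  80  80  79  80  79  80  79  83 137 137 137
 138 138 138 138 138 138 138 138 138 138 139 139 139 139 139 140 140 140
 139 141 141 140 141]
col 278 rows 60-200 [173 173 173 173 173 173 173 173 173 173 173 173 173 174 173 173 173 174
 174 173 173 173 173 173 173 174 173 174 173 173  91 167 174 131  67  78
  81  82 106 139 139 139 139 139 139 139 139 138 139 139 139 139 139 139
 139 139 140 140 140 140 140 140 140 140 141 140 141 141 142 141]
```

```bash
python3 - <<'E'
from h import *
P=camera_params("wrist");s=read_state();p=s["position"];m=R.from_quat(s["ee_rot"]).as_matrix();im=cv2.imread("pics/w7.png")
rel=lambda X:m.T@(np.array(X)-p)
x=rel(at("wrist",278,126,48,P));print("outer end",x, "centre dist",x[0]+135)
for r in (124,90,60): 
    g=im[r].mean(1); print(r,g[215:245].astype(int),g[310:340].astype(int))
print(m[:,0].tolist(),m[:,1].tolist(),p.tolist())
E
```

```text
outer end [67.9  0.8 49.1] centre dist 202.91011981713572
124 [140 140 140 140 140 140 137 118 125 155 169 172 159 149 169 172 172 173
 173 173 172 172 173 173 173 173 173 172 172 173] [174 174 174 174 174 174 174 174 174 170 137 144 167 171 157  97  89 123
 137 139 138 138 138 139 138 138 138 137 138 138]
90 [143 142 142 143 142 141 135 113 144 165 171 161 114  67  55  55  54  54
  60 103 167 172 172 173 172 173 172 172 172 172] [174 173 174 171 138  68  40  37  37  38  56 129 164 171 169 145  93 109
 137 140 141 141 140 140 141 141 141 141 141 140]
60 [144 145 145 145 145 143 126 116 146 166 171 156 112  63  55  54  54  53
  62 113 164 171 173 172 172 172 172 172 172 172] [173 173 173 170 141  77  41  38  38  38  56 123 157 169 164 128  92 111
 136 140 141 141 141 140 141 141 142 142 141 141]
[0.2898504088485266, -0.9570719331819407, 0.00023495898594139868] [-0.9570696939261799, -0.28984917875142974, 0.0022482315650993326] [567.2695400414402, 211.07104602868, 97.13206255242953]
```

Emit:
{"op": "drive_tool", "data": {
  "moves": [
    [[0.008, -0.0005, 0, 0, 0, 0, 255], [0.016, -0.0005, 0, 0, 0, 0, 255], [0.018, -0.0005, 0, 0, 0, 0, 255], [0.018, 0, 0, 0, 0, 0, 255], [0.018, 0, 0, 0, 0, 0, 255], [0.013, 0, 0, 0, 0, 0, 255], [0.005, 0, 0, 0, 0, 0, 255], [0, 0, 0, 0, 0, 0, 255]]
  ]
}}

```text
clock: 11.53
position: [597.4, 118.8, 97.6]
ee_rot: [0.803, -0.596, -0.0, 0.001]
contact_force: [-0.3, 0.6, -1.6]
gripper_width: 42.2
```

Emit:
{"op": "drive_tool", "data": {
  "moves": [
    [[0, 0, 0.004, 0, 0, 0, 255], [0, 0, 0.008, 0, 0, 0, 255], [0, 0, 0.006, 0, 0, 0, 255], [0, 0, 0.004, 0, 0, 0, 255], [0, 0, 0, 0, 0, 0, 255]]
  ]
}}

```text
clock: 11.95
position: [596.3, 120.3, 74.6]
ee_rot: [0.803, -0.595, -0.001, 0.001]
contact_force: [-0.6, 0.7, -0.5]
gripper_width: 41.9
```

Emit:
{"op": "drive_tool", "data": {
  "moves": [
    [[0, 0, 0.005, 0, 0, 0, 255], [0, 0, 0.005, 0, 0, 0, 255], [0, 0, 0.004, 0, 0, 0, 255], [0, 0, 0.002, 0, 0, 0, 255], [0, 0, 0, 0, 0, 0, 255], [0, 0, 0, 0, 0, 0, 255]]
  ]
}}

```text
clock: 12.45
position: [597.4, 120.1, 60.2]
ee_rot: [0.803, -0.596, 0.0, 0.0]
contact_force: [-0.0, 0.1, -1.5]
gripper_width: 42.2
```

Emit:
{"op": "drive_tool", "data": {
  "moves": [
    [[0, 0, 0.002, 0, 0, 0, 255], [0, 0, 0.001, 0, 0, 0, 255], [0, 0, 0.001, 0, 0, 0, 255], [0, 0, 0, 0, 0, 0, 255], [0, 0, 0, 0, 0, 0, 255]]
  ]
}}

```text
clock: 12.87
position: [597.5, 120.1, 56.6]
ee_rot: [0.803, -0.596, 0.0, -0.0]
contact_force: [-0.5, 1.0, 1.6]
gripper_width: 41.9
```

Emit:
{"op": "drive_tool", "data": {
  "moves": [
    [[0, 0, 0, 0, 0, 0, 130], [0, 0, 0, 0, 0, 0, 60], [0, 0, 0, 0, 0, 0, 0], [0, 0, 0, 0, 0, 0, 0], [0, 0, -0.01, 0, 0, 0, 0], [0, 0, -0.03, 0, 0, 0, 0], [0, 0, -0.03, 0, 0, 0, 0], [0, 0, -0.03, 0, 0, 0, 0]]
  ]
}}

```text
clock: 13.53
position: [597.3, 120.0, 157.9]
ee_rot: [0.803, -0.596, 0.0, 0.0]
contact_force: [0.9, 0.8, -0.3]
gripper_width: 85.4
```

```bash
python3 - <<'E'
from h import *
s,P,im=look("w8")
cv2.imwrite("pics/w8c.png",im[:,150:410])
E
```

```text
13.5333 [597.3 120.  157.9] [ 0.9  0.8 -0.3] 85.35431287925948
```

View pics/w8c.png

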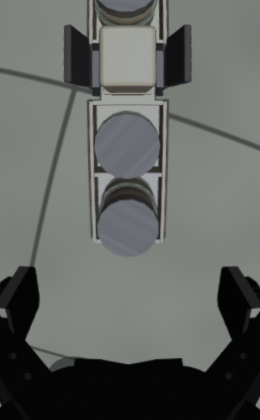

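Emit:
{"op": "drive_tool", "data": {
  "moves": [
    [[0.01, 0.011, -0.01, 0, 0, 0, 0], [0.022, 0.023, 0, 0, 0, 0, 0], [0.028, 0.029, 0, 0, 0, 0, 0], [0.028, 0.029, 0, 0, 0, 0, 0], [0.028, 0.029, 0, 0, 0, 0, 0], [0.028, 0.029, 0, 0, 0, 0, 0], [0.028, 0.029, 0, 0, 0, 0, 0], [0.02, 0.021, 0, 0, 0, 0, 0]]
  ]
}}

```text
clock: 14.25
position: [459.8, -123.7, 167.0]
ee_rot: [0.803, -0.596, 0.0, -0.0]
contact_force: [-0.5, -0.8, 0.1]
gripper_width: 85.5
```

Emit:
{"op": "drive_tool", "data": {
  "moves": [
    [[0.013, 0.0135, 0, 0, 0, 0, 0], [0.007, 0.007, 0, 0, 0, 0, 0], [0, 0, 0, 0, 0, 0, 0], [0, 0, 0, 0, 0, 0, 0], [0, 0, 0, 0, 0, 0, 0]]
  ]
}}

```text
clock: 14.67
position: [448.8, -146.2, 166.5]
ee_rot: [0.803, -0.595, 0.0, -0.0]
contact_force: [0.1, 1.0, -0.2]
gripper_width: 85.4
```

```bash
python3 - <<'E'
from h import *
s,P,im=look("w9")
cv2.imwrite("pics/w9c.png",im[:,130:430])
p=s["position"];m=R.from_quat(s["ee_rot"]).as_matrix()
b=im.astype(int);k=((b[...,0]-b[...,2])>8).astype(np.uint8)
n,l,st,c=cv2.connectedComponentsWithStats(k)
for i in range(1,n):
    if st[i,4]>400: print(st[i],c[i],m.T@(at("wrist",*c[i],78,P)-p))
a=np.linspace(0,6.28,73)
for dx in (-4,0,4):
    for z,r in ((78,20.5),(0,22)):
        q=proj("wrist",np.c_[p[0]+dx*m[0,0]+r*np.cos(a),p[1]+dx*m[1,0]+r*np.sin(a),0*a+z],P);print(dx,z,q.min(0),q.max(0))
E
```

```text
14.6667 [ 448.8 -146.2  166.5] [ 0.1  1.  -0.2] 85.38448138715907
[ 254  188   53   51 2098] [280.4 213. ] [ 4.1  2.5 88.5]
[ 21 259  31  38 779] [ 36.1 276.9] [ -63.  -238.    88.7]
-4 78 [248.9 196.3] [305.2 249.2]
-4 0 [254.4 173.2] [300.3 217.5]
0 78 [248.8 190.9] [305.3 244.3]
0 0 [254.3 169. ] [300.4 213.6]
4 78 [248.6 185.4] [305.5 239.4]
4 0 [254.3 164.8] [300.5 209.7]
```

View pics/w9c.png

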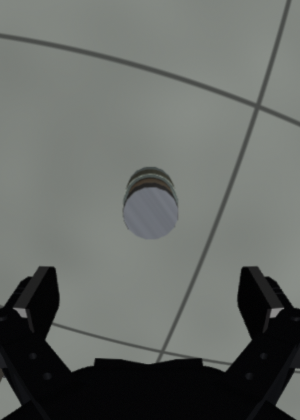

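Emit:
{"op": "drive_tool", "data": {
  "moves": [
    [[0.003, 0.002, 0.012, 0, 0, 0, 0], [0, 0, 0.025, 0, 0, 0, 0], [0, 0, 0.03, 0, 0, 0, 0], [0, 0, 0.03, 0, 0, 0, 0], [0, 0, 0.02, 0, 0, 0, 0], [0, 0, 0.008, 0, 0, 0, 0], [0, 0, 0.0025, 0, 0, 0, 0], [0, 0, 0, 0, 0, 0, 0]]
  ]
}}

```text
clock: 15.38
position: [447.6, -149.8, 38.7]
ee_rot: [0.804, -0.595, -0.0, 0.0]
contact_force: [0.5, 0.3, -0.1]
gripper_width: 85.2
```

```bash
python3 - <<'E'
from h import *
s,P,im=look("w10");jarrows(s,P,s["position"][2])
print([(200+2*i,int(v)) for i,v in enumerate(im[200:320:2,279].mean(1))])
E
```

```text
15.3833 [ 447.6 -149.8   38.7] [ 0.5  0.3 -0.1] 85.23418155963937
-8 [304, 281, 224]
-4 [295, 272, 217]
0 [285, 263, 210]
4 [274, 254, 203]
8 [264, 244, 196]
[(200, 129), (202, 129), (204, 128), (206, 128), (208, 129), (210, 127), (212, 83), (214, 72), (216, 49), (218, 32), (220, 40), (222, 45), (224, 46), (226, 45), (228, 45), (230, 45), (232, 45), (234, 45), (236, 89), (238, 94), (240, 81), (242, 60), (244, 33), (246, 35), (248, 45), (250, 46), (252, 49), (254, 52), (256, 54), (258, 56), (260, 59), (262, 64), (264, 62), (266, 35), (268, 36), (270, 37), (272, 36), (274, 37), (276, 37), (278, 36), (280, 37), (282, 41), (284, 69), (286, 119), (288, 118), (290, 117), (292, 115), (294, 113), (296, 112), (298, 112), (300, 112), (302, 113), (304, 114), (306, 114), (308, 114), (310, 113), (312, 112), (314, 112), (316, 113), (318, 114)]
```

Emit:
{"op": "drive_tool", "data": {
  "moves": [
    [[0, 0, 0, 0, 0, 0, 120], [0, 0, 0, 0, 0, 0, 255], [0, 0, 0, 0, 0, 0, 255], [0, 0, 0, 0, 0, 0, 255], [0, 0, 0, 0, 0, 0, 255], [0, 0, 0, 0, 0, 0, 255], [0, 0, 0, 0, 0, 0, 255], [0, 0, -0.005, 0, 0, 0, 255]]
  ]
}}

```text
clock: 16.1
position: [446.7, -150.2, 43.9]
ee_rot: [0.803, -0.596, -0.0, 0.0]
contact_force: [-0.9, -0.2, -0.4]
gripper_width: 42.1
```

Emit:
{"op": "drive_tool", "data": {
  "moves": [
    [[0, 0, -0.012, 0, 0, 0, 255], [0, 0, -0.018, 0, 0, 0, 255], [0, 0, -0.018, 0, 0, 0, 255], [0, 0, -0.01, 0, 0, 0, 255], [0, 0, -0.004, 0, 0, 0, 255], [0, 0, 0, 0, 0, 0, 255], [0, 0, 0, 0, 0, 0, 255]]
  ]
}}

```text
clock: 16.68
position: [446.4, -150.2, 105.5]
ee_rot: [0.803, -0.596, -0.0, 0.0]
contact_force: [0.1, 0.2, -1.3]
gripper_width: 41.8
```

```bash
python3 - <<'E'
from h import *
s,P,im=look("w11");jarrows(s,P,39)
print([(200+2*i,int(v)) for i,v in enumerate(im[200:300:2,279].mean(1))])
# carrier centre from w8 (post top z=122, jar lids z=96)
Q=dict(P);Q["extrinsics"]=np.load("w8P.npy")
u=np.array([-.29,.957])
for n,a,b,z in (("post",278,27.5,122),("post near",278,88,122),("jd",277,146,96),("jB",279,225,96),("L outer",150+86,200,48),("R",150+169,200,48)):print(n,at("wrist",a,b,z,Q))
m=R.from_quat(s["ee_rot"]).as_matrix();p=s["position"]
for c in ([627.3,18.4],):
    t=np.array([c[0]-106*u[0],c[1]-106*u[1],p[2]]);print(t,m.T@(t-p))
E
```

```text
16.6833 [ 446.4 -150.2  105.5] [ 0.1  0.2 -1.3] 41.78442888201286
-8 [304, 281, 223]
-4 [294, 272, 217]
0 [284, 263, 210]
4 [274, 253, 203]
8 [263, 244, 196]
[(200, 137), (202, 138), (204, 138), (206, 138), (208, 138), (210, 136), (212, 89), (214, 77), (216, 49), (218, 34), (220, 43), (222, 49), (224, 49), (226, 49), (228, 48), (230, 49), (232, 48), (234, 48), (236, 110), (238, 94), (240, 86), (242, 54), (244, 34), (246, 42), (248, 50), (250, 50), (252, 53), (254, 56), (256, 58), (258, 61), (260, 64), (262, 71), (264, 51), (266, 38), (268, 38), (270, 38), (272, 39), (274, 39), (276, 39), (278, 39), (280, 40), (282, 46), (284, 110), (286, 123), (288, 122), (290, 120), (292, 119), (294, 119), (296, 118), (298, 120)]
post [631.7   4.  122. ]
post near [622.2  35.1 122. ]
jd [613.2  67.1  96. ]
jB [597.3 115.1  96. ]
L outer [630.3 121.9  48. ]
R [568.1 102.9  48. ]
[658.  -83.  105.5] [  -2.9 -222.    -0.1]
```

Emit:
{"op": "drive_tool", "data": {
  "moves": [
    [[0, -0.012, 0, 0, 0, 0, 255], [-0.0005, -0.024, 0, 0, 0, 0, 255], [-0.0005, -0.03, 0, 0, 0, 0, 255], [-0.0005, -0.03, 0, 0, 0, 0, 255], [-0.0005, -0.03, 0, 0, 0, 0, 255], [-0.0005, -0.03, 0, 0, 0, 0, 255], [0, -0.028, 0, 0, 0, 0, 255], [0, -0.02, 0, 0, 0, 0, 255]]
  ]
}}

```text
clock: 17.4
position: [644.0, -87.5, 104.1]
ee_rot: [0.804, -0.595, -0.0, 0.0]
contact_force: [-0.3, -0.1, -0.5]
gripper_width: 42.0
```

Emit:
{"op": "drive_tool", "data": {
  "moves": [
    [[0, -0.012, 0, 0, 0, 0, 255], [0, -0.006, 0, 0, 0, 0, 255], [0, 0, 0, 0, 0, 0, 255], [0, 0, 0, 0, 0, 0, 255], [0, 0, 0, 0, 0, 0, 255]]
  ]
}}

```text
clock: 17.82
position: [657.7, -83.6, 105.3]
ee_rot: [0.803, -0.596, -0.001, 0.0]
contact_force: [-0.6, -0.5, -0.9]
gripper_width: 42.1
```

```bash
python3 - <<'E'
from h import *
s,P,im=look("w12");jarrows(s,P,39)
m=R.from_quat(s["ee_rot"]).as_matrix();p=s["position"];t=np.array([658,-82.8,p[2]]);print("to go",m.T@(t-p))
print("rows",[(160+2*i,int(v)) for i,v in enumerate(im[160:220:2,279].mean(1))])
for r in (195,205): print(r,im[r,225:245].mean(1).astype(int),im[r,310:335].mean(1).astype(int))
E
```

```text
17.8167 [657.7 -83.6 105.3] [-0.6 -0.5 -0.9] 42.14030126089265
-8 [304, 281, 223]
-4 [294, 272, 217]
0 [284, 263, 210]
4 [274, 253, 203]
8 [263, 244, 196]
to go [-0.7 -0.6 -0. ]
rows [(160, 125), (162, 125), (164, 33), (166, 20), (168, 52), (170, 81), (172, 85), (174, 88), (176, 75), (178, 62), (180, 50), (182, 51), (184, 50), (186, 51), (188, 58), (190, 162), (192, 180), (194, 180), (196, 180), (198, 179), (200, 180), (202, 180), (204, 181), (206, 180), (208, 180), (210, 178), (212, 110), (214, 93), (216, 53), (218, 34)]
195 [142 136 104 112 161 175 173 141  77  68  69  68  72 105 158 178 179 180
 179 179] [180 174 115  59  50  51  56  94 144 170 175 159 113 109 134 140 140 139
 139 140 139 140 139 140 140]
205 [142 139 122 100 150 173 173 145  82  57  54  55  57  84 140 176 179 179
 180 180] [178 147  85  44  39  38  48 114 161 174 167 124 101 122 137 140 140 140
 139 140 140 140 140 140 139]
```

```bash
python3 - <<'E'
from h import *
P=camera_params("wrist");P["extrinsics"]=np.load("w12P.npy");s=read_state();m=R.from_quat(s["ee_rot"]).as_matrix();p=s["position"]
for n,u,v,z in (("outer top",279,169,48),("inner top",279,176.5,48),("floor front",279,189,18),("L out",228.3,205,48),("R out",321,205,48),("L in",232.5,205,48),("R in",317,205,48)): print(n,m.T@(at("wrist",u,v,z,P)-p))
E
```

```text
outer top [41.8  1.4 57.6]
inner top [37.2  1.4 57.6]
floor front [22.   1.5 87.6]
L out [ 19.4 -29.9  57.6]
R out [19.4 27.4 57.7]
L in [ 19.4 -27.3  57.6]
R in [19.4 24.9 57.7]
```

```bash
python3 - <<'E'
from h import *
P=camera_params("wrist");P["extrinsics"]=np.load("w12P.npy");s=read_state();m=R.from_quat(s["ee_rot"]).as_matrix();p=s["position"]
for n,x,z in (("dock base",37,0),("dock rim out",37,20),("rim in",31,20),("wall out top",29,48),("wall in top",26,48),("floor front",26,18)):
    print(n,[proj("wrist",p+m@np.array([x+d,0,p[2]-z]),P)[0,1].round(1) for d in (-4,0,4)])
im=cv2.imread("pics/w12.png");cv2.imwrite("pics/w12c.png",cv2.resize(im[130:230,200:360],None,fx=4,fy=4))
E
```

```text
dock base [np.float64(169.0), np.float64(163.7), np.float64(158.4)]
dock rim out [np.float64(174.2), np.float64(168.5), np.float64(162.7)]
rim in [np.float64(182.7), np.float64(177.1), np.float64(171.4)]
wall out top [np.float64(196.1), np.float64(189.7), np.float64(183.3)]
wall in top [np.float64(200.8), np.float64(194.5), np.float64(188.1)]
floor front [np.float64(189.1), np.float64(183.5), np.float64(177.9)]
```

View pics/w12c.png

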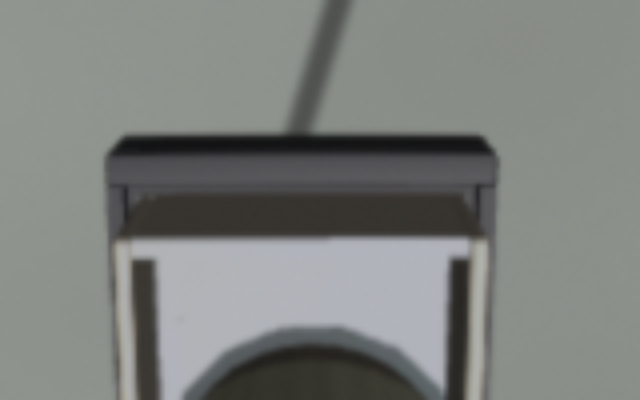

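Emit:
{"op": "drive_tool", "data": {
  "moves": [
    [[0.0007, -0.001, 0.006, 0, 0, 0, 255], [0, 0, 0.012, 0, 0, 0, 255], [0, 0, 0.008, 0, 0, 0, 255], [0, 0, 0.004, 0, 0, 0, 255], [0, 0, 0, 0, 0, 0, 255]]
  ]
}}

```text
clock: 18.28
position: [658.4, -83.9, 73.6]
ee_rot: [0.803, -0.596, -0.002, 0.001]
contact_force: [0.7, 0.1, -1.0]
gripper_width: 42.1
```

Emit:
{"op": "drive_tool", "data": {
  "moves": [
    [[0, 0, 0.005, 0, 0, 0, 255], [0, 0, 0.005, 0, 0, 0, 255], [0, 0, 0.003, 0, 0, 0, 255], [0, 0, 0.002, 0, 0, 0, 255], [0, 0, 0, 0, 0, 0, 255], [0, 0, 0, 0, 0, 0, 255]]
  ]
}}

```text
clock: 18.78
position: [659.8, -83.7, 60.7]
ee_rot: [0.803, -0.596, 0.0, 0.0]
contact_force: [-0.5, -0.1, -1.0]
gripper_width: 41.5
```

Emit:
{"op": "drive_tool", "data": {
  "moves": [
    [[0, 0, 0.002, 0, 0, 0, 255], [0, 0, 0.001, 0, 0, 0, 255], [0, 0, 0.001, 0, 0, 0, 255], [0, 0, 0, 0, 0, 0, 255], [0, 0, 0, 0, 0, 0, 255]]
  ]
}}

```text
clock: 19.2
position: [660.0, -83.7, 58.1]
ee_rot: [0.803, -0.595, 0.0, -0.0]
contact_force: [-1.8, 1.7, 6.5]
gripper_width: 42.2
```

Emit:
{"op": "drive_tool", "data": {
  "moves": [
    [[0, 0, 0, 0, 0, 0, 130], [0, 0, 0, 0, 0, 0, 60], [0, 0, 0, 0, 0, 0, 0], [0, 0, 0, 0, 0, 0, 0], [0, 0, -0.01, 0, 0, 0, 0], [0, 0, -0.03, 0, 0, 0, 0], [0, 0, -0.035, 0, 0, 0, 0], [0, 0, -0.035, 0, 0, 0, 0]]
  ]
}}

```text
clock: 19.87
position: [659.4, -83.9, 167.9]
ee_rot: [0.803, -0.596, -0.0, 0.001]
contact_force: [0.3, -0.4, 0.9]
gripper_width: 85.2
```

Emit:
{"op": "drive_tool", "data": {
  "moves": [
    [[0, 0, -0.015, 0, 0, 0, 0], [-0.015, 0.0005, -0.005, 0, 0, 0, 0], [-0.025, 0.0005, 0, 0, 0, 0, 0], [-0.028, 0.0005, 0, 0, 0, 0, 0], [-0.025, 0, 0, 0, 0, 0, 0], [-0.015, 0, 0, 0, 0, 0, 0], [0, 0, 0, 0, 0, 0, 0], [0, 0, 0, 0, 0, 0, 0]]
  ]
}}

```text
clock: 20.53
position: [626.7, 20.1, 186.6]
ee_rot: [0.804, -0.595, -0.0, 0.0]
contact_force: [0.5, -0.0, -0.7]
gripper_width: 85.2
```

```bash
python3 - <<'E'
from h import *
s,P,im=look("w13");cv2.imwrite("pics/w13c.png",im)
m=R.from_quat(s["ee_rot"]).as_matrix();p=s["position"]
for n,x,y,z in (("post",17,15,122),("post",17,-15,122),("post",-17,15,122),("post",-17,-15,122),("padtop",15,31,132),("padtop",15,-31,132),("jc",51,0,96),("jA",106,0,96),("end",135,29,48),("end",135,-29,48)):
    print(n,proj("wrist",p+m@np.array([x,y,p[2]-z]),P)[0])
E
```

```text
20.5333 [626.7  20.1 186.6] [ 0.5 -0.  -0.7] 85.18194443505966
post [300.2 205.4]
post [253.3 205.4]
post [299.1 253.7]
post [254.6 253.7]
padtop [327.1 213.2]
padtop [226.3 213.2]
jc [276.9 147.4]
jA [276.9  68.2]
end [312.4  42.4]
end [241.8  42.5]
```

View pics/w13c.png

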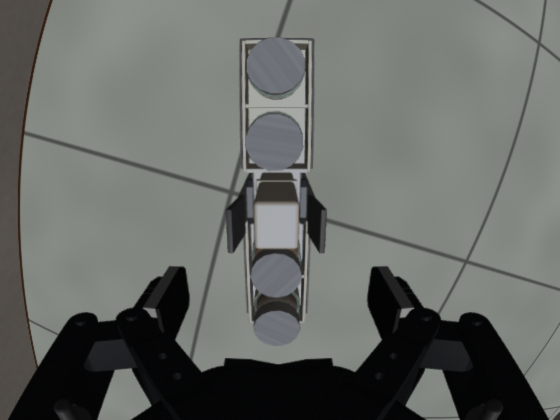

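Emit:
{"op": "drive_tool", "data": {
  "moves": [
    [[0.003, 0, 0.008, 0, 0, 0, 0], [0, 0, 0.018, 0, 0, 0, 0], [0, 0, 0.02, 0, 0, 0, 0], [0, 0, 0.02, 0, 0, 0, 0], [0, 0, 0.014, 0, 0, 0, 0], [0, 0, 0.0045, 0, 0, 0, 0], [0, 0, 0, 0, 0, 0, 0], [0, 0, 0, 0, 0, 0, 0]]
  ]
}}

```text
clock: 21.25
position: [628.3, 15.5, 102.3]
ee_rot: [0.803, -0.596, 0.0, 0.0]
contact_force: [0.7, 0.1, -0.2]
gripper_width: 85.2
```

Emit:
{"op": "drive_tool", "data": {
  "moves": [
    [[0, 0, 0, 0, 0, 0, 60], [0, 0, 0, 0, 0, 0, 120], [0, 0, 0, 0, 0, 0, 255], [0, 0, 0, 0, 0, 0, 255], [0, 0, 0, 0, 0, 0, 255], [0, 0, 0, 0, 0, 0, 255], [0, 0, 0, 0, 0, 0, 255], [0, 0, 0, 0, 0, 0, 255]]
  ]
}}

```text
clock: 21.92
position: [629.4, 16.3, 105.6]
ee_rot: [0.804, -0.595, 0.002, -0.001]
contact_force: [-2.1, -0.5, 9.0]
gripper_width: 39.8
```

Emit:
{"op": "drive_tool", "data": {
  "moves": [
    [[0, 0, -0.001, 0, 0, 0, 255], [0, 0, -0.002, 0, 0, 0, 255], [0, 0, -0.003, 0, 0, 0, 255], [0, 0, -0.003, 0, 0, 0, 255], [0, 0, -0.003, 0, 0, 0, 255], [0, 0, -0.002, 0, 0, 0, 255], [0, 0, -0.001, 0, 0, 0, 255], [0, 0, 0, 0, 0, 0, 255]]
  ]
}}

```text
clock: 22.58
position: [627.0, 16.1, 116.9]
ee_rot: [0.803, -0.596, -0.001, 0.001]
contact_force: [0.4, 0.3, -7.4]
gripper_width: 39.9
```

```bash
python3 - <<'E'
from h import *
s,P,im=look("w14");print(s["wrist_torque"])
cv2.imwrite("pics/w14c.png",np.hstack([im[:,170:400],cv2.resize(get_image("side")[120:290,200:370],(420,420))]))
E
```

```text
22.5833 [627.   16.1 116.9] [ 0.4  0.3 -7.4] 39.89281101290026
[-0.  -0.1 -0. ]
```

View pics/w14c.png

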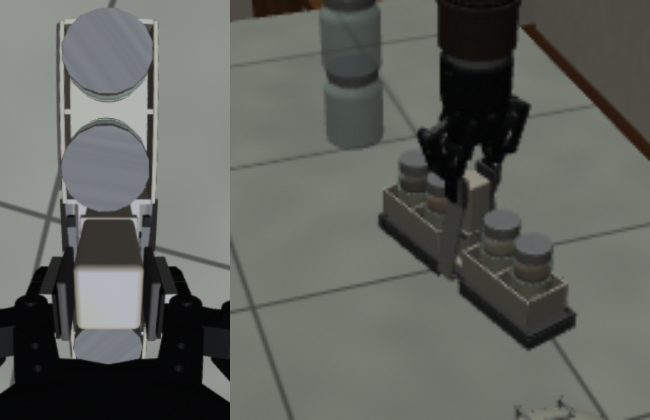

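Emit:
{"op": "drive_tool", "data": {
  "moves": [
    [[0, 0, -0.003, 0, 0, 0, 255], [0, 0, -0.006, 0, 0, 0, 255], [0, 0, -0.008, 0, 0, 0, 255], [0, 0, -0.009, 0, 0, 0, 255], [0, 0, -0.009, 0, 0, 0, 255], [0, 0, -0.009, 0, 0, 0, 255], [0, 0, -0.009, 0, 0, 0, 255], [0, 0, -0.009, 0, 0, 0, 255]]
  ]
}}

```text
clock: 23.35
position: [627.9, 16.3, 180.6]
ee_rot: [0.803, -0.596, 0.0, -0.0]
contact_force: [-0.4, 0.2, -7.8]
gripper_width: 39.9
```

Emit:
{"op": "drive_tool", "data": {
  "moves": [
    [[0, 0, -0.009, 0, 0, 0, 255], [0, 0, -0.007, 0, 0, 0, 255], [0, 0, -0.005, 0, 0, 0, 255], [0, 0, -0.003, 0, 0, 0, 255], [0, 0, -0.001, 0, 0, 0, 255], [0, 0, 0, 0, 0, 0, 255], [0, 0, 0, 0, 0, 0, 255], [0, 0, 0, 0, 0, 0, 255]]
  ]
}}

```text
clock: 24.02
position: [627.5, 16.3, 203.6]
ee_rot: [0.803, -0.596, -0.0, 0.0]
contact_force: [0.4, -0.3, -7.9]
gripper_width: 40.0
```

```bash
python3 - <<'E'
from h import *
s,P,im=look("w15");print(s["wrist_torque"],s["joint_vel"].tolist())
cv2.imwrite("pics/w15c.png",np.hstack([im[:,170:400],cv2.resize(get_image("side")[80:290,190:400],(420,420))]))
E
```

```text
24.0167 [627.5  16.3 203.6] [ 0.4 -0.3 -7.9] 39.96536146242446
[-0.  -0.  -0.1] [-0.0015081107872408793, 0.00043723764333656386, 0.0032710139401057408, 0.002193913701935643, 0.0014200168599510482, 0.0004082058444068328]
```

View pics/w15c.png

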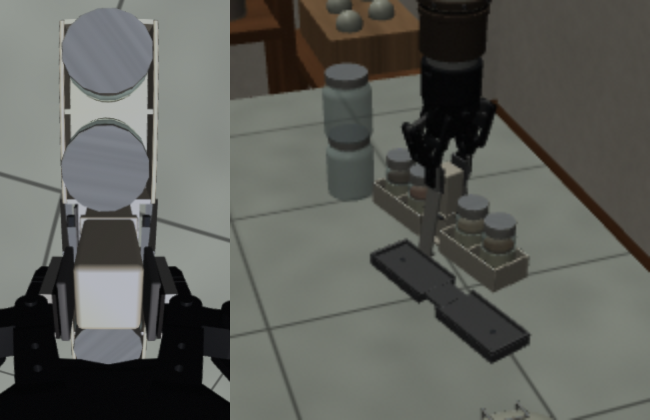

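The carrier is up and level with all four jars, and the wrist picture matches the one at first lift, so nothing has slipped. I'm handing in.

```bash
python3 -c "
from bench import *
print(job_done()); s=read_state(); print(s['clock'],s['position'],s['contact_force'],s['gripper_width'])"
```

```text
the job is handed in; nothing more can be done
None
the job is handed in; nothing more can be done
```

I put both loose jars upright in the end cells, pinched both catches and lifted the carrier about 98 mm. It finished level and still at 24 s of the 58 s allowed. `job_done` gives no verdict, so the success is my own reading of the checks below.

**Last checks:**
- **Load:** the wrist carried about 7.9 N, against roughly 7.3 N expected for the carrier and four jars.
- **Grip:** the fingers stayed steady at 40.0 mm. That is below the 43 mm given for fully pinched catches, and the gripper also read about 42 mm on the 44 mm jars. I did not read the catch angles directly.
- **Pictures:** the side view shows the carrier clear of its base, with all four jars upright and the stacked jars undisturbed. The pot is almost entirely outside that last picture; no move went near it.

**What went wrong on the way:**
- **First placing of jar B:** the grip was about 4 mm off and the jar hit the cell's end wall, with about 50 N upward on the wrist. It tilted roughly 16° in the fingers. I set it down on the ledge upright, gripped it again and placed it cleanly.
- **Camera disagreement:** the scene camera read positions about 5 mm off from the wrist camera, so I worked from the wrist views.
- **Picture budget:** I viewed 16 pictures against the budget of 10.

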